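# Load a bar into a rocker clamp

## Robot

A 6-joint arm with a two-finger parallel gripper is mounted at the origin on the work surface. World frame = base frame: x ahead of the robot, y to its left, z up, the work surface at z = 0. Lengths are in m, angles in rad, forces in N, time in s.
With the tool pointing down it reaches from about 0.35 to 0.775 m from the base axis. Payload 5.5 kg.
Tool frame: the origin (TCP) lies between the finger pads; the fingertips stand 19 mm ahead of it and the grasp point (between the pads) is the TCP (env.tcp_to_tips is the distance from the TCP to the fingertips, in m); z points along the fingers, y is the direction in which the jaws open and shut (so a half turn about z gives the same grasp; the last joint's range is limited). The gripper opens to 85 mm and grips with 20 to 120 N. Pads are 22 mm wide; open, the fingers measure 114 mm over their backs; the gripper's body (76 mm by 85 mm) begins 54 mm behind the grasp point. The pads swing forward as they close: fully open they stand 13 mm farther back than shut.
Start: joints at [-1.357, 0.313, 0.046, 1.304, 0, 1.431], TCP at [0.199, -0.539, 0.25] pointing down, gripper open.
Joint ranges: [-2.76, 2.76], [-0.86, 1.69], [-1.03, 1.26], [-2.2, 2.34], [-1.47, 1.5], [-3.14, 3.14]. Speed limits (rad/s): [2.57, 2.57, 3.14, 3.14, 3.14, 3.14].

## Interface

Orientations are given as a unit quaternion [w, x, y, z].
In Python, from workcell import env, eyes, job gives the robot as it stands. The module is installed in compiled form; this text tells all that it offers.
- The arm moves only by the tool move_arm, never from a script. Its argument "commands" is a list of rows, each a list of 3 entries, a list of its own where there are three numbers: the shift along the world's x, y, z as a fraction of full scale, then the turn, a rotation vector about the world's x, y, z as a fraction of full scale, then the gripper command: -1 is shut, 1 is fully open, values between are in proportion. In form: [[[x, y, z], [wx, wy, wz], gripper], ...]. A call has 1 to 5 rows; each row shifts and turns the commanded pose from where the row before left it; what a row does not reach is not made up. Full scale, the value 1, is 0.04 m for a shift and 8 degrees for a turn. A row lasts 1/10 s, in which the tool goes at most 50 mm and 8.59 degrees, less where a joint would pass 70% of its speed; a pose out of reach is approached as far as the arm can. A call with a number of a shift or a turn outside -1 to 1 is refused whole. A call with a gripper value outside its range is refused whole. The fingers move at their own pace and stop on an object; "newtons" is the grip in N (left out, the last holds). Time passes only in rows, so rows that do not move let the fingers close. It gives the time, the measured TCP pose, the force and the opening at its end, in the units of the state.
- env.get_state(): the state, without advancing time (a new reading comes with each control period).
- eyes.read_camera(name): name is "side" or "top" or "wrist"; returns a dict with "frame" (384x512x3 uint8, red, green, blue), "mtx" (3x3 intrinsics, pixels), "camera_from_world" (4x4, takes a point from world to camera coordinates); the wrist camera has in their place "mount" (4x4, takes a point from camera to tool coordinates, whose origin is the TCP and whose axes are the flange's). Camera axes: x right, y down, z forward; pixel columns grow to the right and rows downward; lengths in m; the calibration is good to about 2 mm. A picture is of the moment at which its call begins: read the wrist's pose just before it. There is no depth.
- job.hand_in(): hands the job in, once; it reports no verdict.
The state is a dict: "clock": time; "joint_pos": joint angles; "qvel": joint speeds; "tau": joint torques, N m; "tcp_pos": TCP position; "orientation": TCP orientation; "wrist_force": force on the tool from outside, world axes, zero at the start; "ft_torque": the same for the moment, N m; "finger_gap": finger opening in m.
Only numpy, scipy, OpenCV 4.12 (cv2) and the standard library are available. Lean on these libraries where they do the work, as an engineer would, in place of code of your own. Each camera call takes 0.05 s, during which the arm holds its last target.

## Task

Load the aluminium bar into the rocker clamp: press the clamp's tail pad down gently until the nose tips up and stays up, slide the bar along its guide channel under the nose until it is fully home against the end stop with the sprung pin pushed in, then tip the nose back down so that it clamps the bar. Never use heavy force on the clamp or the bar, and leave the screwdriver, jar and tape roll where they are.

Things in the scene. Friction and masses are not known exactly. Their poses are not given: they have to be found in the camera images.
- fixture: Plywood base plate, 12 mm thick, fixed. Origin on the bench under the guide channel's centre line, below the nose of the clamp when that is down. +x = direction in which the bar is fed to the end stop. T-shaped: x -250..+125, y -55..+55 mm, and x -60..+60 out to y -205 mm. The channel (y = 0) lies between two wooden rails 8 mm high, 52 mm apart, x -245..+30 mm. The clamp is on the -y side.
- clamp (a joint): Angle of the steel rocker, rad: 0 = level, nose down (start); grows as the tail goes down; 0.5 = nose fully up, at its stop. An over-centre spring pushes it to 0 below 0.30 and to 0.5 above, so it snaps over and stays. About 9 N down on the tail starts it, falling to none at 0.30; about 6 N down on the nose starts it back. Nose resting on the bar: about 0.11 to 0.16.
- tail: Black rubber tail pad at the rocker's -y end, 44 (x) x 40 (y) x 14 mm. Pressed at tail_top. This frame lies on the pivot line (along the fixture's x, at y -85 mm, 78 mm above the bench) and turns with the rocker. Beside the pivot stand two dark cheeks, x -22..+22, y -103..-67 mm of the fixture, up to 90 mm above the bench.
- tail_top (a point): Centre of the upper face of the tail pad, 85 mm out from the pivot; 86 mm above the bench when the nose is down, about 41 mm lower when it is up.
- nose: Nose at the rocker's +y end: steel block 34 (x) x 36 (y) x 14 mm with a spindle below that ends in a rubber foot 24 mm across. Nose down with nothing beneath: foot 26 mm above the bench, so it blocks the bar. Nose up: it clears the bar by over 25 mm. This frame lies on the pivot line and turns with the rocker.
- nose_top (a point): Centre of the upper face of the nose block, 85 mm out from the pivot, above the channel; the place to press to close the clamp.
- bar: Loose aluminium bar, 190 (x) x 45 (y) x 25 mm high, about 0.6 kg, lying in the channel on the plate, its long axis along the channel. Origin at the centre of its underside; its +x end faces the end stop, its -x end is the one to push.
- pin (a joint): Sprung brass pin in the face of the end stop, m: 0 = out, 6 mm proud; about 0.006 = flush, bar against the face. Light spring (under 1 N): the bar stays where it is left. The stop is a dark steel block across the channel (70 mm wide, top 46 mm above the bench), set anew for each job: its face is anywhere 50 to 82 mm along +x from the fixture's origin, unmeasured, to be found by feel.
- screwdriver: Loose screwdriver lying on the bench, to be left alone. Origin at the centre of its underside.
- jar: Loose jar 64 mm across and 75 mm high, to be left alone. Origin at the centre of its underside.
- tape: Loose roll of tape, 90 mm across and 22 mm high, lying flat, to be left alone. Origin at the centre of its underside.

How it is judged:
On the way, in this order (a step that is already met when the one before it is completed fails the run):
1. the tail pad is pressed with the fingers (contact force between the fingers and tail above 3 N), for 0.05 s.
2. the nose has tipped up (clamp above 0.42 rad) (value of joint clamp above 0.42 rad), for 0.2 s.
3. with the nose up, the bar is home: pin pushed in more than 4.5 mm (value of joint pin above 0.0045 m and value of joint clamp above 0.42 rad), for 0.2 s.
At the end, for the whole second after the job is handed in: The nose is down on the bar (clamp below 0.22 rad, more than 1.5 N on the bar), the bar is at rest and still home (pin pushed in more than 4 mm), and the robot touches nothing (value of joint pin above 0.004 m and value of joint clamp below 0.22 rad and contact force between nose and bar above 1.5 N and linear speed of bar below 0.01 m/s).
It fails at once if more than 25 N between the fingers and the clamp (contact force between the fingers and tail above 25 N or contact force between the fingers and nose above 25 N).
It fails at once if more than 20 N between the fingers and the bar (contact force between the fingers and bar above 20 N).
It fails at once if a bystander is moved more than 20 mm (distance of any of screwdriver, jar, tape from where it was at the start of the episode above 0.02 m).
It also fails if it takes over 64 s, if anything falls off the work surface, if the arm or the gripper's body presses on something with over 40 N, if the wrist force passes 120 N, or if a joint passes its speed limit or range.

## Working session

There is one attempt and no reset: what is moved stays moved. The work goes in short steps, Python scripts to look and compute and a tool call to move; the robot and the scene stay as the last step left them, time stands still between calls to the robot, and variables do not carry over. Pictures are saved under pics/ and viewed, and the job is handed in when it is done.

Besides the shell and the picture viewer there is one more tool, called after "Emit:" in YAML: its name, and indented under it one key for each argument. move_arm: Moves the arm, as the interface text tells. Its arguments: {"type":"object","properties":{"commands":{"type":"array","items":{"type":"array"}},"newtons":{"type":"number"}},"required":["commands"]}

```bash
mkdir -p pics; python3 - <<'E'
from workcell import env, eyes, job
import cv2,numpy as np
s=env.get_state();print(s)
for n in ["top","side"]:
    c=eyes.read_camera(n);cv2.imwrite(f"pics/{n}0.png",c["frame"][:,:,::-1]);np.savez(f"pics/{n}0.npz",**c)
    print(n,c["mtx"].round(1).tolist(),c["camera_from_world"].round(3).tolist())
E
```

```text
{'clock': 0.0, 'joint_pos': array([-1.35660049e+00,  3.13985976e-01,  4.49730229e-02,  1.30360638e+00,
        5.58224689e-07,  1.43118373e+00]), 'qvel': array([ 0.00124023, -0.0007091 ,  0.00101742, -0.00048186,  0.0004917 ,
        0.00017621]), 'tau': array([-4.75561239e-05, -4.80627394e+01,  2.98533136e+01,  1.95155467e-02,
       -1.43738439e-04,  9.92702454e-08]), 'tcp_pos': array([ 0.19910267, -0.53891431,  0.24941462]), 'orientation': array([-9.10877890e-04,  9.84392805e-01,  1.75982880e-01, -3.37045642e-05]), 'wrist_force': array([-0.69740111, -0.18103953, -0.04315255]), 'ft_torque': array([ 0.00409477,  0.00436182, -0.02510879]), 'finger_gap': 0.08560634283394306}
top [[348.1, 0.0, 257.5], [0.0, 348.1, 193.4], [0.0, 0.0, 1.0]] [[-0.012, -1.0, 0.025, 0.025], [-0.996, 0.01, -0.093, 0.536], [0.093, -0.026, -0.995, 0.927], [0.0, 0.0, 0.0, 1.0]]
side [[447.4, 0.0, 254.8], [0.0, 447.4, 193.8], [0.0, 0.0, 1.0]] [[-0.909, -0.416, 0.01, 0.512], [-0.305, 0.65, -0.696, 0.203], [0.283, -0.636, -0.718, 0.996], [0.0, 0.0, 0.0, 1.0]]
```

View pics/top0.png

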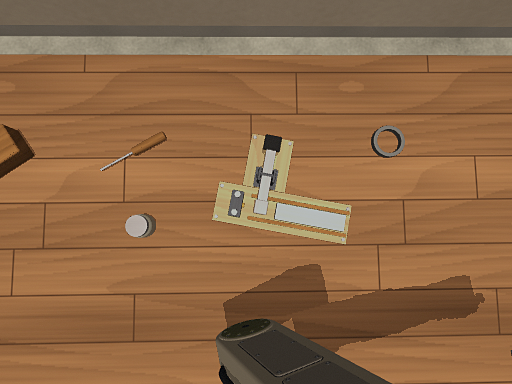

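View pics/side0.png

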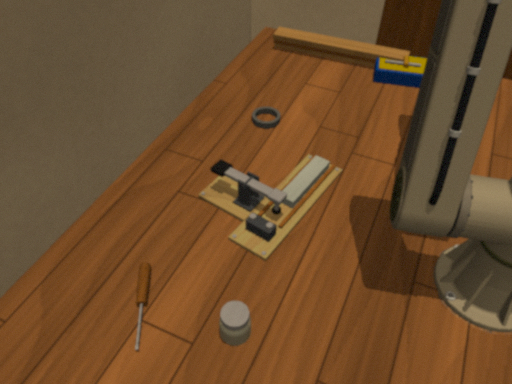

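The top view shows the T-plate at px (212-352, 133-245), with the tail pad at (272,143), the nose at (261,207), the stop at (236,203) and the bar at about (275-345, 205-230). Next I'll measure these.

```bash
cat > h.py <<'E'
import numpy as np,cv2
def ray(c,uv,z):
    K=c["mtx"];T=c["camera_from_world"];R=T[:3,:3];t=T[:3,3]
    o=-R.T@t;d=R.T@np.linalg.inv(K)@np.array([uv[0],uv[1],1.]);return o+d*(z-o[2])/d[2]
def proj(c,p):
    q=c["mtx"]@(c["camera_from_world"]@np.append(p,1))[:3];return q[:2]/q[2]
E
python3 - <<'E'
from h import *
c=np.load("pics/top0.npz");f=c["frame"]
crop=f[120:255,195:365][:,:,::-1];cv2.imwrite("pics/crop0.png",cv2.resize(crop,None,fx=4.5,fy=4.4,interpolation=cv2.INTER_CUBIC)[:600])
hsv=cv2.cvtColor(f,cv2.COLOR_RGB2HSV)
for p in [(222,210),(285,150),(300,220),(340,235),(400,220),(320,218),(272,143),(236,197),(236,205),(261,207)]: print(p,f[p[1],p[0]],hsv[p[1],p[0]])
E
```

```text
(222, 210) [182 171 120] [ 25  87 182]
(285, 150) [181 172 122] [ 25  83 181]
(300, 220) [182 187 183] [ 66   7 187]
(340, 235) [169 112  58] [ 15 167 169]
(400, 220) [153 105  64] [ 14 148 153]
(320, 218) [182 186 185] [ 83   5 186]
(272, 143) [37 35 33] [15 28 37]
(236, 197) [83 82 82] [ 0  3 83]
(236, 205) [99 95 96] [173  10  99]
(261, 207) [182 183 177] [ 35   8 183]
```

View pics/crop0.png

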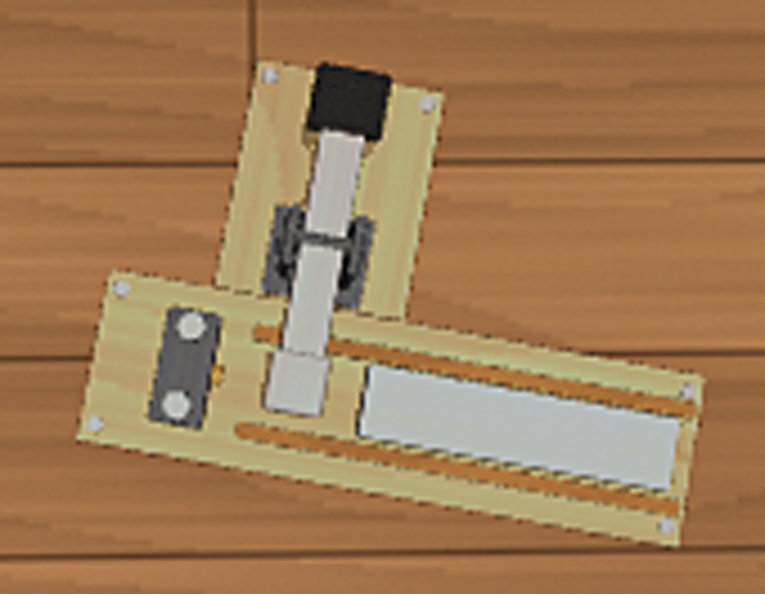

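```bash
python3 - <<'E'
from h import *
c=np.load("pics/top0.npz")
cr=lambda p:(p[0]/4.5+195-.4,p[1]/4.4+120-.4)
P=[(113,268),(78,440),(680,547),(703,375),(258,60),(443,93)]
F=np.array([(125,-55),(125,55),(-250,55),(-250,-55),(60,-205),(-60,-205)])/1e3
W=np.array([ray(c,cr(p),.012)[:2] for p in P])
mF,mW=F.mean(0),W.mean(0);H=(F-mF).T@(W-mW);U,S,V=np.linalg.svd(H);R=V.T@np.diag([1,np.linalg.det(V.T@U.T)])@U.T
t=mW-R@mF;print("yaw",np.degrees(np.arctan2(R[1,0],R[0,0])),"t",t);print(((F@R.T+t)-W).round(4).tolist())
np.savez("fx.npz",R=R,t=t)
inv=lambda w:R.T@(w[:2]-t)
for p in [(370,366),(360,435),(680,420),(668,490)]:print("bar",inv(ray(c,cr(p),.037))*1e3)
for p in [(318,62),(392,75),(380,140),(306,128)]:print("tail",inv(ray(c,cr(p),.086))*1e3)
for p in [(275,350),(328,355),(320,415),(265,410)]:print("nose",inv(ray(c,cr(p),.086))*1e3)
for p in [(220,315),(203,428)]:print("stop",inv(ray(c,cr(p),.046))*1e3)
for n,v in dict(tail=(0,-.17),nose=(0,0),push=(-.24,0),piv=(0,-.085)).items():print(n,R@np.array(v)+t)
E
```

```text
yaw 79.09558205198033 t [0.49622551 0.0126292 ]
[[-0.0005, 0.0021], [-0.0007, 0.0014], [-0.0006, 0.0], [-0.0, -0.0026], [0.0012, 0.0007], [0.0007, -0.0016]]
bar [-41.95129814 -21.3210035 ]
bar [-43.32282135  21.27857199]
bar [-230.96613918  -21.91225032]
bar [-230.42566581   21.57529574]
tail [  21.93290683 -189.31490708]
tail [ -21.52283061 -189.45712727]
tail [ -21.37864267 -149.73153235]
tail [  21.7885859  -149.01718882]
nose [ 16.08639561 -16.9169724 ]
nose [-14.02937978 -19.43679837]
nose [-15.64070028  15.62202355]
nose [15.47438565 18.31427595]
stop [ 51.7470628  -35.21942102]
stop [49.22577135 33.8986855 ]
tail [ 0.66315601 -0.0195299 ]
nose [0.49622551 0.0126292 ]
push [ 0.45082443 -0.22303739]
piv [ 0.57969076 -0.00345035]
```

Plate fit residuals are 3 mm or less, and the pad, bar and nose sizes match their given values. Fixture yaw is 79.1°, origin (0.496, 0.013). The bar's front end is at fixture x≈-42 and its rear end at -231, and the stop face appears to be near +50. Next I'll go above the tail, shut the gripper and turn +58.8° so the jaws lie along the fixture's y.

Emit:
move_arm:
  commands:
    - [[0.8,0.9,0],[0,0,0.92],-1]
    - [[0.8,0.9,0],[0,0,0.92],-1]
    - [[0.8,0.9,0],[0,0,0.92],-1]
    - [[0.8,0.9,0],[0,0,0.92],-1]
    - [[0.8,0.9,0],[0,0,0.92],-1]
  newtons: 40

```text
clock: 0.6
tcp_pos: [0.3599, -0.3577, 0.25]
orientation: [-0.0, 0.877, 0.48, 0.0]
wrist_force: [0.2, -0.1, 0.4]
finger_gap: 0.0125
```

Emit:
move_arm:
  commands:
    - [[0.8,0.9,0],[0,0,0.92],-1]
    - [[0.8,0.9,0],[0,0,0.92],-1]
    - [[0.8,0.9,0],[0,0,0.92],-1]
    - [[0.8,0.9,0],[0,0,0],-1]
    - [[0.8,0.9,0],[0,0,0],-1]

```text
clock: 1.1
tcp_pos: [0.5201, -0.1776, 0.25]
orientation: [-0.0, 0.771, 0.637, -0.0]
wrist_force: [0.0, -1.3, -0.7]
finger_gap: 0.0003
```

```bash
cat > st.py <<'E'
from workcell import env
from h import *
from scipy.spatial.transform import Rotation as Ro
s=env.get_state();q=s["orientation"];M=Ro.from_quat([*q[1:],q[0]]).as_matrix()
g=np.load("fx.npz");p=s["tcp_pos"]
print("t",s["clock"],"tcp",p.round(4),"fix",(g["R"].T@(p[:2]-g["t"])*1e3).round(1),"F",s["wrist_force"].round(2),"gap",round(s["finger_gap"],4),"q",s["joint_pos"].round(2))
print("ty ang",np.degrees(np.arctan2(M[1,1],M[0,1])).round(1),"tz",M[:,2].round(3),"tips",env.tcp_to_tips)
E
python3 st.py
```

```text
t 1.1 tcp [ 0.5201 -0.1776  0.25  ] fix [-182.3  -59.4] F [ 0.02 -1.3  -0.68] gap 0.0003 q [-0.48  0.26 -0.02  1.29 -0.    1.28]
ty ang -10.8 tz [-0.  0. -1.] tips 0.019
```

Emit:
move_arm:
  commands:
    - [[0.705,0.793,0],[0,0,0],-1]
    - [[0.705,0.793,0],[0,0,0],-1]
    - [[0.705,0.793,0],[0,0,0],-1]
    - [[0.705,0.793,0],[0,0,0],-1]
    - [[0.705,0.793,0],[0,0,0],-1]

```text
clock: 1.6
tcp_pos: [0.6609, -0.0192, 0.2498]
orientation: [-0.0, 0.771, 0.637, -0.0]
wrist_force: [0.6, -1.0, 0.3]
finger_gap: -0.0001
```

Emit:
move_arm:
  commands:
    - [[0,0,-0.9],[0,0,0],-1]
    - [[0,0,-0.9],[0,0,0],-1]
    - [[0,0,-0.9],[0,0,0],-1]
    - [[0,0,-0.4],[0,0,0],-1]
    - [[0,0,0],[0,0,0],-1]

```text
clock: 2.1
tcp_pos: [0.6575, -0.0203, 0.1222]
orientation: [-0.003, 0.771, 0.637, -0.003]
wrist_force: [-1.0, 0.1, -0.4]
finger_gap: 0.0
```

```bash
python3 st.py; python3 - <<'E'
from workcell import eyes
import cv2,numpy as np
o=[]
for n in ["top","side"]:
    f=eyes.read_camera(n)["frame"]; o.append(f[110:260,190:370] if n=="top" else f[110:260,180:360])
cv2.imwrite("pics/a.png",cv2.resize(np.hstack(o),None,fx=2.2,fy=2.2,interpolation=2)[:,:,::-1])
E
```

```text
t 2.1 tcp [ 0.6575 -0.0203  0.1222] fix [  -1.8 -164.6] F [-1.03  0.08 -0.38] gap 0.0 q [-0.15  0.54  0.07  1.11 -0.    1.61]
ty ang -10.8 tz [-0.007  0.001 -1.   ] tips 0.019
```

View pics/a.png

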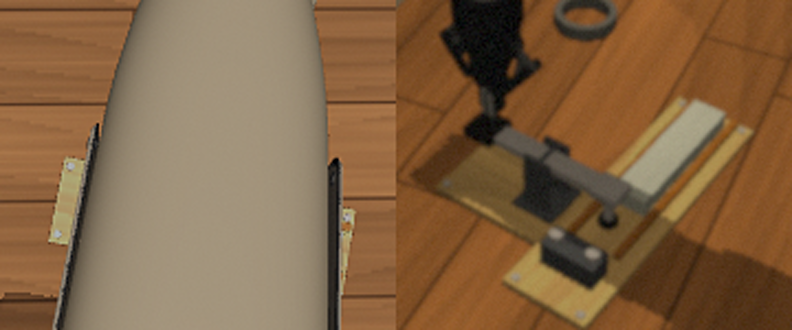

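The side view shows the closed fingertips just above the black tail pad, with the nose still down over the channel. Descending slowly.

Emit:
move_arm:
  commands:
    - [[0,0,-0.06],[0,0,0],-1]
    - [[0,0,-0.06],[0,0,0],-1]
    - [[0,0,-0.06],[0,0,0],-1]
    - [[0,0,-0.06],[0,0,0],-1]
    - [[0,0,-0.06],[0,0,0],-1]

```text
clock: 2.7
tcp_pos: [0.6603, -0.0209, 0.1144]
orientation: [0.0, 0.771, 0.637, 0.0]
wrist_force: [-0.1, -0.3, -0.4]
finger_gap: -0.0001
```

Emit:
move_arm:
  commands:
    - [[0,0,-0.05],[0,0,0],-1]
    - [[0,0,-0.05],[0,0,0],-1]

```text
clock: 2.9
tcp_pos: [0.6601, -0.0208, 0.1101]
orientation: [-0.0, 0.771, 0.637, -0.0]
wrist_force: [0.5, -0.2, 0.0]
finger_gap: -0.0003
```

Emit:
move_arm:
  commands:
    - [[0,0,-0.05],[0,0,0],-1]
    - [[0,0,-0.05],[0,0,0],-1]

```text
clock: 3.1
tcp_pos: [0.6602, -0.0208, 0.1061]
orientation: [0.0, 0.771, 0.637, -0.0]
wrist_force: [0.6, -0.2, -0.7]
finger_gap: 0.0
```

Emit:
move_arm:
  commands:
    - [[0,0,-0.04],[0,0,0],-1]
    - [[0,0,-0.04],[0,0,0],-1]

```text
clock: 3.3
tcp_pos: [0.6603, -0.0208, 0.1044]
orientation: [0.0, 0.771, 0.637, 0.0]
wrist_force: [-3.5, 0.9, 8.3]
finger_gap: -0.0002
```

Emit:
move_arm:
  commands:
    - [[0,0,-0.04],[0,0,0],-1]
    - [[0,0,-0.04],[0,0,0],-1]

```text
clock: 3.5
tcp_pos: [0.6605, -0.0209, 0.1018]
orientation: [0.001, 0.771, 0.637, 0.001]
wrist_force: [-3.1, 0.7, 10.5]
finger_gap: -0.0003
```

Emit:
move_arm:
  commands:
    - [[0,0,-0.04],[0,0,0],-1]
    - [[0,0,-0.04],[0,0,0],-1]

```text
clock: 3.7
tcp_pos: [0.6606, -0.0209, 0.0985]
orientation: [0.001, 0.771, 0.637, 0.001]
wrist_force: [-1.8, 0.1, 8.8]
finger_gap: -0.0
```

Contact came at the expected height (0.086), at about 9-10 N, and the force is now falling. Carrying on.

Emit:
move_arm:
  commands:
    - [[0,0,-0.05],[0,0,0],-1]
    - [[0,0,-0.05],[0,0,0],-1]
    - [[0,0,-0.05],[0,0,0],-1]

```text
clock: 4.0
tcp_pos: [0.6605, -0.0209, 0.0922]
orientation: [0.001, 0.771, 0.637, 0.001]
wrist_force: [-1.7, 0.1, 6.2]
finger_gap: 0.0
```

Emit:
move_arm:
  commands:
    - [[0,0,-0.05],[0,0,0],-1]
    - [[0,0,-0.05],[0,0,0],-1]
    - [[0,0,-0.05],[0,0,0],-1]

```text
clock: 4.3
tcp_pos: [0.6603, -0.0208, 0.0854]
orientation: [0.0, 0.771, 0.637, 0.0]
wrist_force: [-0.9, -0.0, 3.3]
finger_gap: -0.0001
```

Emit:
move_arm:
  commands:
    - [[0,0,-0.05],[0,0,0],-1]
    - [[0,0,-0.05],[0,0,0],-1]
    - [[0,0,-0.05],[0,0,0],-1]

```text
clock: 4.6
tcp_pos: [0.6602, -0.0208, 0.0782]
orientation: [-0.0, 0.771, 0.637, -0.0]
wrist_force: [0.1, 1.0, -0.7]
finger_gap: 0.0002
```

Emit:
move_arm:
  commands:
    - [[0,0,-0.05],[0,0,0],-1]
    - [[0,0,-0.05],[0,0,0],-1]
    - [[0,0,-0.05],[0,0,0],-1]

```text
clock: 4.9
tcp_pos: [0.6602, -0.0208, 0.0723]
orientation: [-0.0, 0.771, 0.637, -0.0]
wrist_force: [0.1, -0.3, -0.6]
finger_gap: 0.0
```

Emit:
move_arm:
  commands:
    - [[0,0,1],[0,0,0],-1]
    - [[0,0,1],[0,0,0],-1]
    - [[0,0,1],[0,0,0],-1]
    - [[0,0,0.4],[0,0,0],-1]
    - [[0,0,0],[0,0,0],-1]

```text
clock: 5.4
tcp_pos: [0.6621, -0.0211, 0.2124]
orientation: [0.003, 0.771, 0.637, 0.002]
wrist_force: [0.8, -0.0, -0.7]
finger_gap: 0.0001
```

Emit:
move_arm:
  commands:
    - [[-0.76,-0.81,0],[0,0,0],-1]
    - [[-0.76,-0.81,0],[0,0,0],-1]
    - [[-0.76,-0.81,0],[0,0,0],-1]
    - [[-0.76,-0.81,0],[0,0,0],-1]
    - [[-0.76,-0.81,0],[0,0,0],-1]

```text
clock: 5.9
tcp_pos: [0.506, -0.1833, 0.2067]
orientation: [-0.001, 0.771, 0.637, -0.001]
wrist_force: [0.0, -0.9, 0.6]
finger_gap: -0.0001
```

Emit:
move_arm:
  commands:
    - [[-0.76,-0.81,0],[0,0,0],-1]
    - [[-0.76,-0.81,0],[0,0,0],-1]
    - [[0,0,0],[0,0,0],-1]

```text
clock: 6.2
tcp_pos: [0.4436, -0.2502, 0.2069]
orientation: [-0.001, 0.773, 0.635, -0.001]
wrist_force: [1.1, 0.6, -0.5]
finger_gap: 0.0001
```

```bash
python3 st.py; python3 - <<'E'
from workcell import eyes
import cv2,numpy as np
o=[]
for n in ["top","side"]:
    f=eyes.read_camera(n)["frame"]; o.append(f[110:260,190:370] if n=="top" else f[110:260,180:360])
cv2.imwrite("pics/b.png",cv2.resize(np.hstack(o),None,fx=2.2,fy=2.2,interpolation=2)[:,:,::-1])
E
```

```text
t 6.2 tcp [ 0.4436 -0.2502  0.2069] fix [-268.1    2. ] F [ 1.12  0.63 -0.46] gap 0.0001 q [-0.67  0.21 -0.2   1.16 -0.    1.1 ]
ty ang -11.2 tz [-0.003  0.001 -1.   ] tips 0.019
```

View pics/b.png

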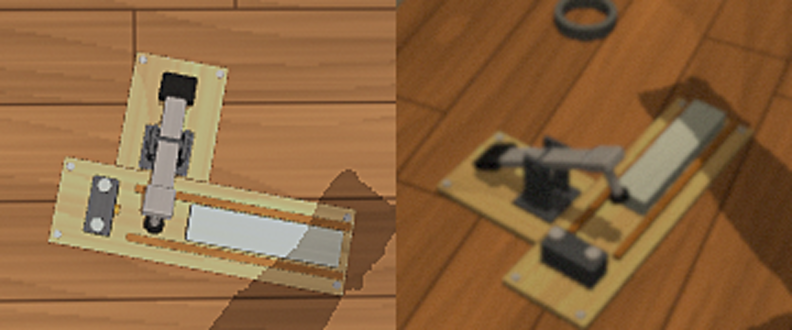

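The pictures show the nose tipped up and staying up, with the bar untouched. Descending behind the bar's rear end.

Emit:
move_arm:
  commands:
    - [[0,0,-1],[0,0,0],-1]
    - [[0,0,-1],[0,0,0],-1]
    - [[0,0,-1],[0,0,0],-1]
    - [[0,0,-0.8],[0,0,0],-1]
    - [[0,0,-0.2],[0,0,0],-1]

```text
clock: 6.8
tcp_pos: [0.4454, -0.2443, 0.0444]
orientation: [-0.004, 0.77, 0.638, -0.001]
wrist_force: [-0.8, 0.6, 0.1]
finger_gap: -0.0002
```

Emit:
move_arm:
  commands:
    - [[0,0,0],[0,0,0],-1]
    - [[0,0,0],[0,0,0],-1]

```text
clock: 7.0
tcp_pos: [0.4485, -0.2477, 0.0497]
orientation: [0.001, 0.77, 0.638, 0.0]
wrist_force: [0.1, -0.1, 0.8]
finger_gap: 0.0002
```

```bash
python3 st.py; python3 - <<'E'
from workcell import eyes
import cv2,numpy as np
o=[]
for n in ["wrist","side"]:
    f=eyes.read_camera(n)["frame"]; o.append(cv2.resize(f,(256,192)) if n=="wrist" else cv2.resize(f[80:230,220:420],(256,192)))
cv2.imwrite("pics/c.png",cv2.resize(np.hstack(o),None,fx=1.5,fy=1.5,interpolation=2)[:,:,::-1])
E
```

```text
t 7.0 tcp [ 0.4485 -0.2477  0.0497] fix [-264.6   -2.4] F [ 0.12 -0.06  0.83] gap 0.0002 q [-0.66  0.35 -0.44  0.79  0.    1.1 ]
ty ang -10.8 tz [ 0.001 -0.001 -1.   ] tips 0.019
```

View pics/c.png

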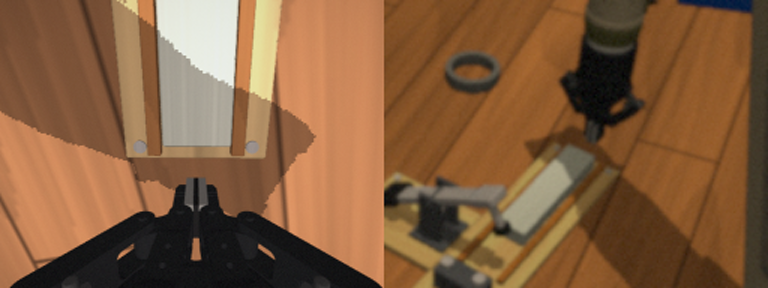

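The wrist view shows the closed fingers centred on the channel behind the bar. I'll lower by 8 mm and approach.

Emit:
move_arm:
  commands:
    - [[-0.05,0.01,-0.19],[0,0,0],-1]
    - [[0.05,0.245,0],[0,0,0],-1]
    - [[0.02,0.12,0],[0,0,0],-1]

```text
clock: 7.4
tcp_pos: [0.448, -0.2317, 0.0412]
orientation: [-0.0, 0.771, 0.637, 0.0]
wrist_force: [-0.1, 0.3, -0.4]
finger_gap: 0.0
```

Emit:
move_arm:
  commands:
    - [[0.014,0.074,0],[0,0,0],-1]
    - [[0.014,0.074,0],[0,0,0],-1]

```text
clock: 7.6
tcp_pos: [0.4495, -0.2263, 0.0413]
orientation: [0.0, 0.771, 0.637, 0.0]
wrist_force: [0.7, -0.3, -0.6]
finger_gap: -0.0001
```

Emit:
move_arm:
  commands:
    - [[0.014,0.074,0],[0,0,0],-1]
    - [[0.014,0.074,0],[0,0,0],-1]

```text
clock: 7.8
tcp_pos: [0.4507, -0.2216, 0.0413]
orientation: [0.001, 0.771, 0.637, -0.001]
wrist_force: [-1.2, -3.6, -1.2]
finger_gap: 0.0
```

```bash
python3 st.py
```

```text
t 7.8 tcp [ 0.4507 -0.2216  0.0413] fix [-238.6    0.4] F [-1.17 -3.6  -1.21] gap 0.0 q [-0.62  0.34 -0.47  0.76 -0.    1.14]
ty ang -10.9 tz [ 0.    -0.002 -1.   ] tips 0.019
```

Contact at about 3.6 N, fixture x ≈ -239. Pushing along the channel.

Emit:
move_arm:
  commands:
    - [[0.014,0.074,0],[0,0,0],-1]
    - [[0.014,0.074,0],[0,0,0],-1]
    - [[0.014,0.074,0],[0,0,0],-1]
    - [[0.014,0.074,0],[0,0,0],-1]
    - [[0.014,0.074,0],[0,0,0],-1]

```text
clock: 8.3
tcp_pos: [0.4534, -0.2061, 0.0413]
orientation: [0.0, 0.771, 0.637, -0.0]
wrist_force: [-1.3, -5.0, 0.4]
finger_gap: 0.0001
```

Emit:
move_arm:
  commands:
    - [[0.014,0.074,0],[0,0,0],-1]
    - [[0.014,0.074,0],[0,0,0],-1]
    - [[0.014,0.074,0],[0,0,0],-1]
    - [[0.014,0.074,0],[0,0,0],-1]
    - [[0.014,0.074,0],[0,0,0],-1]

```text
clock: 8.8
tcp_pos: [0.4562, -0.1912, 0.0412]
orientation: [0.0, 0.771, 0.637, -0.0]
wrist_force: [-0.6, -4.9, 0.1]
finger_gap: 0.0
```

Emit:
move_arm:
  commands:
    - [[0.014,0.074,0],[0,0,0],-1]
    - [[0.014,0.074,0],[0,0,0],-1]
    - [[0.014,0.074,0],[0,0,0],-1]
    - [[0.014,0.074,0],[0,0,0],-1]
    - [[0.014,0.074,0],[0,0,0],-1]

```text
clock: 9.3
tcp_pos: [0.459, -0.1764, 0.0413]
orientation: [0.0, 0.771, 0.637, -0.0]
wrist_force: [-1.1, -4.7, 0.1]
finger_gap: 0.0002
```

```bash
python3 st.py
```

```text
t 9.3 tcp [ 0.459  -0.1764  0.0413] fix [-192.6    0.8] F [-1.15 -4.74  0.11] gap 0.0002 q [-0.53  0.32 -0.5   0.75 -0.    1.23]
ty ang -10.9 tz [ 0.    -0.001 -1.   ] tips 0.019
```

Emit:
move_arm:
  commands:
    - [[0.014,0.074,0],[0,0,0],-1]
    - [[0.014,0.074,0],[0,0,0],-1]
    - [[0.014,0.074,0],[0,0,0],-1]
    - [[0.014,0.074,0],[0,0,0],-1]
    - [[0.014,0.074,0],[0,0,0],-1]

```text
clock: 9.8
tcp_pos: [0.4617, -0.1616, 0.0413]
orientation: [0.0, 0.771, 0.637, -0.0]
wrist_force: [-1.2, -5.3, 0.6]
finger_gap: -0.0001
```

Emit:
move_arm:
  commands:
    - [[0.014,0.074,0],[0,0,0],-1]
    - [[0.014,0.074,0],[0,0,0],-1]
    - [[0.014,0.074,0],[0,0,0],-1]
    - [[0.014,0.074,0],[0,0,0],-1]
    - [[0,0,0],[0,0,0],-1]

```text
clock: 10.3
tcp_pos: [0.464, -0.1493, 0.0412]
orientation: [-0.0, 0.771, 0.637, 0.0]
wrist_force: [-0.7, -2.5, 1.9]
finger_gap: 0.0002
```

```bash
python3 st.py; python3 - <<'E'
from workcell import eyes
import cv2,numpy as np
o=[]
for n in ["top","side"]:
    f=eyes.read_camera(n)["frame"]; o.append(f[160:260,200:360] if n=="top" else f[140:260,200:392])
o=[cv2.resize(x,(400,250)) for x in o]
cv2.imwrite("pics/d.png",np.hstack(o)[:,:,::-1])
E
```

```text
t 10.3 tcp [ 0.464  -0.1493  0.0412] fix [-165.1    1. ] F [-0.65 -2.54  1.87] gap 0.0002 q [-0.48  0.32 -0.51  0.75  0.    1.28]
ty ang -10.8 tz [ 0.  0. -1.] tips 0.019
```

View pics/d.png

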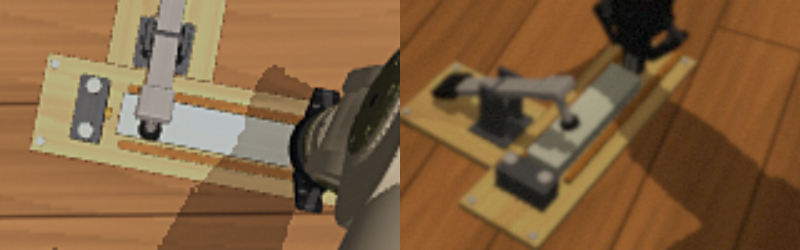

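The bar's front at px (118,115) in the left crop is about 12 mm short of the stop face at px (107,110), and it is straight in the channel. Slower now.

Emit:
move_arm:
  commands:
    - [[0.006,0.03,0],[0,0,0],-1]
    - [[0.006,0.03,0],[0,0,0],-1]
    - [[0.006,0.03,0],[0,0,0],-1]
    - [[0.006,0.03,0],[0,0,0],-1]
    - [[0.006,0.03,0],[0,0,0],-1]

```text
clock: 10.9
tcp_pos: [0.4651, -0.1443, 0.0413]
orientation: [0.001, 0.771, 0.637, -0.0]
wrist_force: [-0.3, -6.7, 1.9]
finger_gap: -0.0004
```

Emit:
move_arm:
  commands:
    - [[0.006,0.03,0],[0,0,0],-1]
    - [[0.006,0.03,0],[0,0,0],-1]

```text
clock: 11.1
tcp_pos: [0.4656, -0.1419, 0.0413]
orientation: [0.0, 0.771, 0.637, -0.0]
wrist_force: [-1.2, -5.2, 1.8]
finger_gap: -0.0
```

Emit:
move_arm:
  commands:
    - [[0.006,0.03,0],[0,0,0],-1]
    - [[0.006,0.03,0],[0,0,0],-1]

```text
clock: 11.3
tcp_pos: [0.4661, -0.1395, 0.0413]
orientation: [0.0, 0.771, 0.637, -0.0]
wrist_force: [-1.3, -5.4, 1.9]
finger_gap: -0.0001
```

```bash
python3 st.py
```

```text
t 11.3 tcp [ 0.4661 -0.1395  0.0413] fix [-155.1    0.8] F [-1.33 -5.41  1.89] gap -0.0001 q [-0.46  0.32 -0.51  0.75 -0.    1.31]
ty ang -10.9 tz [ 0.    -0.001 -1.   ] tips 0.019
```

Emit:
move_arm:
  commands:
    - [[0.006,0.03,0],[0,0,0],-1]
    - [[0.006,0.03,0],[0,0,0],-1]

```text
clock: 11.5
tcp_pos: [0.4666, -0.1373, 0.0413]
orientation: [0.001, 0.771, 0.637, -0.0]
wrist_force: [-1.1, -6.2, 1.4]
finger_gap: -0.0003
```

Emit:
move_arm:
  commands:
    - [[0.006,0.03,0],[0,0,0],-1]

```text
clock: 11.6
tcp_pos: [0.4667, -0.136, 0.0413]
orientation: [0.001, 0.771, 0.637, -0.001]
wrist_force: [-1.7, -6.3, 0.9]
finger_gap: -0.0002
```

Emit:
move_arm:
  commands:
    - [[0.006,0.03,0],[0,0,0],-1]

```text
clock: 11.7
tcp_pos: [0.467, -0.1349, 0.0413]
orientation: [0.001, 0.771, 0.637, -0.001]
wrist_force: [-1.3, -6.0, 1.9]
finger_gap: 0.0003
```

Emit:
move_arm:
  commands:
    - [[0.005,0.025,0],[0,0,0],-1]

```text
clock: 11.8
tcp_pos: [0.4672, -0.1339, 0.0412]
orientation: [0.001, 0.771, 0.637, -0.001]
wrist_force: [-1.2, -5.8, 2.4]
finger_gap: -0.0004
```

The force is up by about 0.7 N since y≈-0.138, which is likely the pin's spring. So the face should be about 6 mm past that. Single short rows now.

Emit:
move_arm:
  commands:
    - [[0.004,0.02,0],[0,0,0],-1]

```text
clock: 11.9
tcp_pos: [0.4673, -0.1336, 0.0413]
orientation: [0.001, 0.771, 0.637, -0.001]
wrist_force: [-1.9, -10.0, 0.1]
finger_gap: -0.0004
```

Emit:
move_arm:
  commands:
    - [[0.004,0.02,0],[0,0,0],-1]

```text
clock: 12.0
tcp_pos: [0.4673, -0.1335, 0.0413]
orientation: [0.002, 0.771, 0.637, -0.002]
wrist_force: [-2.6, -13.0, -0.1]
finger_gap: 0.0001
```

Emit:
move_arm:
  commands:
    - [[0.003,0.015,0],[0,0,0],-1]

```text
clock: 12.1
tcp_pos: [0.4673, -0.1335, 0.0413]
orientation: [0.002, 0.771, 0.636, -0.002]
wrist_force: [-3.7, -14.0, 0.4]
finger_gap: -0.0001
```

Emit:
move_arm:
  commands:
    - [[0.003,0.015,0],[0,0,0],-1]

```text
clock: 12.2
tcp_pos: [0.4674, -0.1334, 0.0413]
orientation: [0.002, 0.771, 0.636, -0.003]
wrist_force: [-3.5, -15.8, -0.6]
finger_gap: 0.0001
```

Hard stop at y≈-0.1335: the force rises from 6 to 16 N with no further motion, at bar front ≈ +49 mm, which agrees with the stop face measured near +50. Backing off and lifting.

Emit:
move_arm:
  commands:
    - [[-0.003,-0.015,0],[0,0,0],-1]
    - [[-0.004,-0.02,0],[0,0,0],-1]
    - [[-0.02,-0.1,0],[0,0,0],-1]
    - [[-0.1,-0.5,0],[0,0,0],-1]
    - [[0,0,0],[0,0,0],-1]

```text
clock: 12.7
tcp_pos: [0.4624, -0.1561, 0.0409]
orientation: [-0.001, 0.771, 0.637, 0.0]
wrist_force: [0.9, 0.7, -0.5]
finger_gap: 0.0005
```

Emit:
move_arm:
  commands:
    - [[0,0,1],[0,0,0],-1]
    - [[0,0,1],[0,0,0],-1]
    - [[0,0,1],[0,0,0],-1]
    - [[0,0,1],[0,0,0],-1]
    - [[0,0,0.4],[0,0,0],-1]

```text
clock: 13.2
tcp_pos: [0.464, -0.1551, 0.2209]
orientation: [0.002, 0.771, 0.637, 0.002]
wrist_force: [0.6, 0.5, 0.2]
finger_gap: -0.0002
```

```bash
python3 st.py; python3 - <<'E'
from workcell import eyes
import cv2,numpy as np
o=[]
for n in ["top","side"]:
    f=eyes.read_camera(n)["frame"]; o.append(f[130:255,200:360] if n=="top" else f[140:260,200:354])
o=[cv2.resize(x,(400,312),interpolation=2) for x in o]
cv2.imwrite("pics/e.png",np.hstack(o)[:,:,::-1])
E
```

```text
t 13.2 tcp [ 0.464  -0.1551  0.2209] fix [-1.708e+02 -1.000e-01] F [0.61 0.51 0.18] gap -0.0002 q [-0.49  0.16 -0.23  1.18  0.    1.27]
ty ang -10.8 tz [ 0.005 -0.    -1.   ] tips 0.019
```

View pics/e.png

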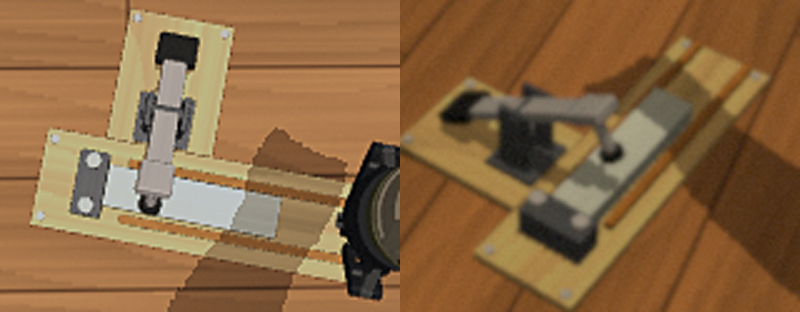

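The bar sits flush against the stop with no gap visible at px (106,188) in the left crop, and the nose is still up. Moving above the nose at fixture (0,-12).

Emit:
move_arm:
  commands:
    - [[0.22,0.827,0],[0,0,0],-1]
    - [[0.22,0.827,0],[0,0,0],-1]
    - [[0.22,0.827,0],[0,0,0],-1]
    - [[0.22,0.827,0],[0,0,0],-1]
    - [[0.22,0.827,0],[0,0,0],-1]

```text
clock: 13.8
tcp_pos: [0.5056, 0.0119, 0.2151]
orientation: [-0.002, 0.771, 0.637, -0.001]
wrist_force: [0.5, 0.1, -0.3]
finger_gap: -0.0001
```

Emit:
move_arm:
  commands:
    - [[0,0,-0.6],[0,0,0],-1]
    - [[0,0,-0.6],[0,0,0],-1]
    - [[0,0,-0.2],[0,0,0],-1]
    - [[0,0,0],[0,0,0],-1]

```text
clock: 14.2
tcp_pos: [0.5047, 0.0104, 0.1587]
orientation: [-0.002, 0.771, 0.637, -0.002]
wrist_force: [0.8, 0.6, -0.3]
finger_gap: 0.0004
```

```bash
python3 st.py; python3 - <<'E'
from workcell import eyes
import cv2,numpy as np
f=eyes.read_camera("side")["frame"][110:260,180:360]
cv2.imwrite("pics/f.png",cv2.resize(f,None,fx=3,fy=3,interpolation=2)[:,:,::-1])
E
```

```text
t 14.2 tcp [0.5047 0.0104 0.1587] fix [-0.6 -8.7] F [ 0.83  0.62 -0.27] gap 0.0004 q [-0.14  0.23 -0.3   1.05  0.    1.62]
ty ang -10.8 tz [-0.005  0.001 -1.   ] tips 0.019
```

View pics/f.png

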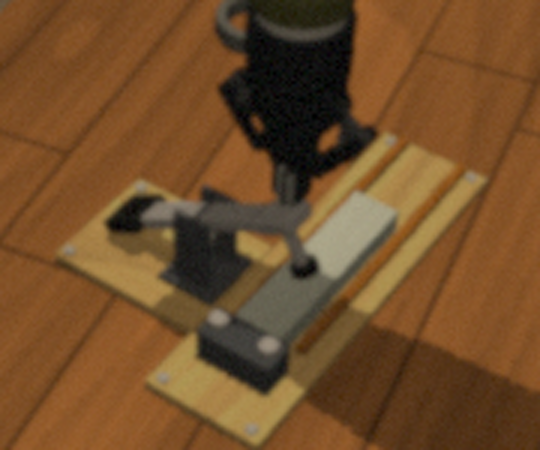

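The tip is just above the nose's end at px (290,195). I'll shift 5 mm inward and press gently.

Emit:
move_arm:
  commands:
    - [[0.13,-0.02,0],[0,0,0],-1]
    - [[0,0,-0.05],[0,0,0],-1]
    - [[0,0,-0.05],[0,0,0],-1]

```text
clock: 14.55
tcp_pos: [0.5127, 0.0085, 0.1579]
orientation: [0.001, 0.771, 0.637, 0.001]
wrist_force: [-1.2, 0.1, -0.2]
finger_gap: -0.0004
```

Emit:
move_arm:
  commands:
    - [[0,0,-0.05],[0,0,0],-1]
    - [[0,0,-0.05],[0,0,0],-1]

```text
clock: 14.75
tcp_pos: [0.5119, 0.0088, 0.1531]
orientation: [0.0, 0.771, 0.637, 0.0]
wrist_force: [1.1, 0.1, -0.2]
finger_gap: -0.0
```

Emit:
move_arm:
  commands:
    - [[0,0,-0.05],[0,0,0],-1]
    - [[0,0,-0.05],[0,0,0],-1]

```text
clock: 14.95
tcp_pos: [0.5118, 0.0089, 0.1489]
orientation: [-0.0, 0.771, 0.637, -0.0]
wrist_force: [-0.8, 0.1, 1.6]
finger_gap: -0.0
```

Emit:
move_arm:
  commands:
    - [[0,0,-0.05],[0,0,0],-1]
    - [[0,0,-0.05],[0,0,0],-1]

```text
clock: 15.15
tcp_pos: [0.5124, 0.0088, 0.1461]
orientation: [0.001, 0.771, 0.637, 0.001]
wrist_force: [-1.5, 1.2, 6.8]
finger_gap: -0.0001
```

Emit:
move_arm:
  commands:
    - [[0,0,-0.05],[0,0,0],-1]
    - [[0,0,-0.05],[0,0,0],-1]

```text
clock: 15.35
tcp_pos: [0.5125, 0.0088, 0.1421]
orientation: [0.001, 0.771, 0.637, 0.001]
wrist_force: [-1.5, -0.7, 5.8]
finger_gap: 0.0
```

```bash
python3 st.py
```

```text
t 15.35 tcp [0.5125 0.0088 0.1421] fix [ -0.7 -16.7] F [-1.46 -0.72  5.76] gap 0.0 q [-0.14  0.25 -0.31  1.01  0.    1.62]
ty ang -10.8 tz [ 0.002 -0.    -1.   ] tips 0.019
```

Emit:
move_arm:
  commands:
    - [[0,0,-0.05],[0,0,0],-1]
    - [[0,0,-0.05],[0,0,0],-1]
    - [[0,0,-0.05],[0,0,0],-1]

```text
clock: 15.65
tcp_pos: [0.5121, 0.0089, 0.1356]
orientation: [0.0, 0.771, 0.637, 0.0]
wrist_force: [-0.4, -0.1, 3.6]
finger_gap: -0.0
```

Emit:
move_arm:
  commands:
    - [[0,0,-0.05],[0,0,0],-1]
    - [[0,0,-0.05],[0,0,0],-1]
    - [[0,0,-0.05],[0,0,0],-1]

```text
clock: 15.95
tcp_pos: [0.5117, 0.0089, 0.1287]
orientation: [-0.0, 0.771, 0.637, -0.0]
wrist_force: [-0.3, 0.0, 0.9]
finger_gap: -0.0003
```

Emit:
move_arm:
  commands:
    - [[0,0,-0.05],[0,0,0],-1]
    - [[0,0,-0.05],[0,0,0],-1]

```text
clock: 16.15
tcp_pos: [0.5118, 0.0088, 0.1246]
orientation: [-0.0, 0.771, 0.637, -0.0]
wrist_force: [0.0, 0.4, -0.1]
finger_gap: 0.0002
```

The force has dropped to zero, so the clamp has snapped over. Lifting, moving aside and looking.

Emit:
move_arm:
  commands:
    - [[0,0,0.8],[0,0,0],-1]
    - [[0,0,1],[0,0,0],-1]
    - [[0,0,0.8],[0,0,0],-1]
    - [[-0.4,-1,0],[0,0,0],-1]
    - [[-0.4,-1,0],[0,0,0],-1]

```text
clock: 16.65
tcp_pos: [0.4807, -0.0715, 0.2303]
orientation: [0.001, 0.77, 0.638, 0.001]
wrist_force: [0.2, -1.0, 0.1]
finger_gap: 0.0001
```

Emit:
move_arm:
  commands:
    - [[-0.4,-1,0],[0,0,0],-1]
    - [[-0.4,-1,0],[0,0,0],-1]
    - [[-0.4,-1,0],[0,0,0],-1]
    - [[0,0,0],[0,0,0],-1]
    - [[0,0,0],[0,0,0],-1]

```text
clock: 17.15
tcp_pos: [0.4315, -0.192, 0.2288]
orientation: [-0.0, 0.772, 0.636, 0.0]
wrist_force: [0.6, 0.2, 1.1]
finger_gap: 0.0004
```

```bash
python3 st.py; python3 - <<'E'
from workcell import eyes
import cv2,numpy as np
o=[]
for n in ["top","side"]:
    f=eyes.read_camera(n)["frame"]; cv2.imwrite(f"pics/{n}_end.png",f[:,:,::-1]);o.append(f[130:255,200:360] if n=="top" else f[140:260,200:354])
    a=cv2.imread(f"pics/{n}0.png")[:,:,::-1]
    for nm,b in dict(top=dict(drv=(95,125,175,180),jar=(115,205,160,245),tape=(365,120,410,165)),side=dict(drv=(125,255,160,355),jar=(210,290,260,350),tape=(240,100,290,135)))[n].items():
        d=cv2.absdiff(f,a)[b[1]:b[3],b[0]:b[2]];print(n,nm,"px changed",int((d.max(2)>40).sum()))
o=[cv2.resize(x,(400,312),interpolation=2) for x in o]
cv2.imwrite("pics/g.png",np.hstack(o)[:,:,::-1])
E
```

```text
t 17.15 tcp [ 0.4315 -0.192   0.2288] fix [-213.2   24.9] F [0.55 0.19 1.09] gap 0.0004 q [-0.59  0.12 -0.25  1.2   0.    1.17]
ty ang -11.0 tz [-0.  0. -1.] tips 0.019
top drv px changed 0
top jar px changed 0
top tape px changed 0
side drv px changed 0
side jar px changed 0
side tape px changed 0
```

View pics/g.png

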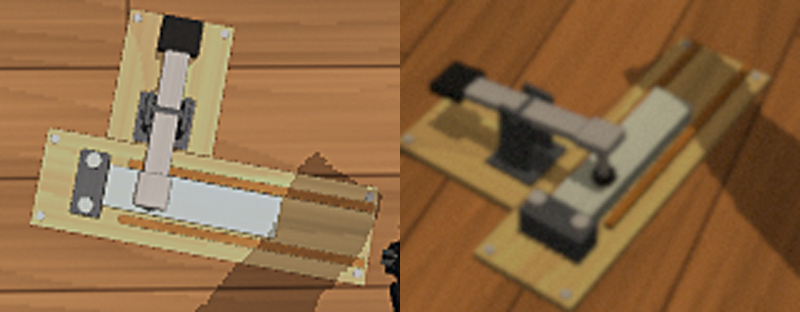

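The nose is down with its foot on the bar at px (603,175) on the right. The bar is still flush with the stop, with its rear edge at the same px (280,197) as before closing. Nothing is touching the robot, so I'm handing in.

```bash
python3 -c "
from workcell import job
print(job.hand_in())"
```

```text
the job is handed in; nothing more can be done
None
```

The bar is loaded and clamped, and the job was handed in after about 17 s of the 64 s allowed. No verdict was reported.

- **Tail:** I pressed the pad with closed fingers, and the wrist force peaked at about 10.5 N. The nose snapped up and stayed up in both camera views.
- **Bar:** I pushed it along the channel at about 5 N. A small rise of about 0.7 N looked like the pin. The bar then stopped hard with its front about 49 mm from the fixture's origin, while the force rose from 6 to about 16 N. The camera put the stop face at about 50 mm, which agrees within the calibration.
- **Clamp:** I pressed the nose down at up to about 7 N. The force dropped to zero as it snapped over, and I moved the arm clear.

In the final pictures the nose foot rests on the bar and the bar is flush against the stop, in the same place as before closing. The image areas around the screwdriver, jar and tape are unchanged from the start, and the arm is clear of everything.

The pin depth, the clamp angle and the nose's force on the bar could not be read directly. I judged them from the hard stop and the pictures. No check failed or disagreed.

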